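# Set the filter pump's water valve two turns open and keep hold of the wheel

### The job

Start up the filter pump on the water turret: turn the green wheel clockwise all the way in until it meets its stop, then back it off exactly two full turns, and finish with the gripper still gripping the green wheel there so that the water can be shut off at once - do not let go at the end. Leave the yellow gas wheel shut and do not knock or shift any of the glassware and bottles on the bench.

Things in the scene. Friction and masses are not known exactly. Their poses are not given: they have to be found in the camera images.
- green_wheel: green handwheel of the water valve: level ribbed disc, 56 mm diameter, 18 mm thick, on top of a chrome turret. Origin on its vertical turning axis, half-way up the disc, 183 mm above the bench; z up, x along the white index mark on top. It does not rise as it turns, resists with 0.1 N m and stays where left. Parts below it are at most 38 mm across down to the outlet arm, 49 mm below the origin
- water_spindle (a joint): opening of the water valve, rad: 0 = wheel right in against its hard stop, growing as it turns anticlockwise seen from above; one turn is 6.283. It starts partly open, by 0.8 to 3.0; far stop at 22. At 0 the white index mark points along the outlet arm (the turret's +x)
- water_turret: fixed turret carrying the green wheel: chrome pillar 29 mm across; outlet arm at 125 mm height runs 88 mm along its own +x; from it hangs a blue water-jet filter pump over a white drip cup 110 mm across; a vacuum gauge beyond the pump reaches 165 mm from the pillar and 145 mm high. Origin on the bench, on the wheel's axis
- yellow_wheel: the yellow handwheel of the gas valve, which is to stay shut: same form, size, height and axes as the green one, on the other turret (the two turrets may stand either way round, 240 mm or more apart)
- gas_spindle (a joint): how far the gas valve is open, rad: 0 = shut against its stop, growing anticlockwise seen from above
- dropper_rack: cream open rack 90 x 190 x 32 mm holding two rows of four amber dropper bottles with orange teats, 92 mm high in all; bystander, loose. Origin under the middle of its foot
- filter_flask: clear conical filter flask, base 104 mm across, with a white porcelain funnel bunged into its neck, 242 mm high; bystander, loose. Origin under the middle of its foot
- red_flask: stoppered conical flask with red contents, base 82 mm across, 148 mm high; bystander, loose. Origin under the middle of its foot
- beaker: empty clear glass beaker, 78 mm across, 95 mm high; bystander, loose. Origin under the middle of its foot
- reagent_bottle: clear round reagent bottle with white label and blue cap, 80 mm across, 148 mm high; bystander, loose. Origin under the middle of its foot
- small_flask: corked conical flask with dark contents, base 64 mm across, 118 mm high; bystander, loose. Origin under the middle of its foot
- measuring_cylinder: tall glass measuring cylinder with purple contents, foot 84 mm across, 274 mm high; bystander, loose. Origin under the middle of its foot
Not all that is in view belongs to the job. Leave any purple look-alike of the water_turret alone.

How it is judged:
On the way:
1. the green wheel has been turned right in to its stop (value of joint water_spindle below 0.06 rad), for 0.2 s.
At the end, for the whole second after the job is handed in: The green wheel stands two turns (12.57 rad) open from its stop, within 0.2 rad, at rest and gripped by the fingers (over 5 N, grasp point within 35 mm of its centre); the gas valve is shut (under 0.1 rad); every bystander is within 20 mm of where it stood (value of joint water_spindle between 12.3664 and 12.7664 rad and velocity of joint water_spindle between -0.05 and 0.05 rad/s and contact force between the fingers and green_wheel above 5 N and distance between the grasp point and green_wheel below 0.035 m and value of joint gas_spindle below 0.1 rad and distance of each of dropper_rack, filter_flask, red_flask, beaker, reagent_bottle, small_flask, measuring_cylinder from where it was at the start of the episode below 0.02 m); the arm keeps its last pose, push and grip.
It fails at once if the gas valve is opened (more than 0.1 rad) (value of joint gas_spindle above 0.1 rad).
It fails at once if a bystander is shifted by more than 20 mm or tipped by more than 0.3 rad (distance of any of dropper_rack, filter_flask, red_flask, beaker, reagent_bottle, small_flask, measuring_cylinder from where it was at the start of the episode above 0.02 m or angle between any of dropper_rack, filter_flask, red_flask, beaker, reagent_bottle, small_flask, measuring_cylinder's own z axis and vertical above 0.3 rad).
It also fails if it takes over 72 s, if anything falls off the work surface, if the arm or the gripper's body presses on something with over 40 N, if the wrist force passes 120 N, or if a joint passes its speed limit or range.

### The arm

A 7-joint arm with a two-finger parallel gripper is mounted at the origin on the work surface. World frame = base frame: x ahead of the robot, y to its left, z up, the work surface at z = 0. Lengths are in m, angles in rad, forces in N, time in s.
With the tool pointing down it reaches from about 0.4 to 0.875 m from the base axis. Payload 19.3 kg.
Tool frame: the origin (TCP) lies on the centre line of the jaws, within the pads' length; the fingertips stand 14 mm ahead of it and the grasp point (between the pads) lies 5 mm behind it; y points along the fingers, x is the direction in which the jaws open and shut, and the axes are right-handed (so a half turn about y gives the same grasp; the last joint's range is limited). The gripper opens to 85 mm and grips with 20 to 120 N. Pads are 22 mm wide; open, the fingers measure 114 mm over their backs; the gripper's body (76 mm by 85 mm) begins 54 mm behind the grasp point. The pads swing forward as they close: fully open they stand 13 mm farther back than shut.
Start: joints at [1.242, 0.521, -0.036, 1.599, 0.021, 1.021, -0.113], TCP at [0.16, -0.604, 0.245] pointing down, gripper open.
Joint ranges: [-2.91, 2.91], [-0.3, 2.13], [-1.5, 1.42], [0.17, 2.43], [-1.26, 4.41], [0.16, 1.93], [-2.52, 2.52]. Speed limits (rad/s): [1.89, 1.89, 2.39, 2.39, 3.01, 3.01, 3.01].

### API

Orientations are given as [roll, pitch, yaw] about the fixed x, y, z axes, in that order (R = Rz(yaw) Ry(pitch) Rx(roll)).
In Python, from workcell import monitor, grab_frame, workorder gives the robot as it stands.
- The arm moves only by the tool drive_tool, never from a script. Its argument "steps" is one flat list of numbers, 5 for each row, row after row: the finger opening in mm, from 0 to 85.4, then the shift along the world's x, y, z in mm, then the turn about the world's z in degrees. In form: [fingers, tx, ty, tz, twist, fingers, tx, ty, tz, twist, ...]. A call has exactly 5 rows; each row shifts and turns the commanded pose from where the row before left it; what a row does not reach is not made up. A row lasts 1/12 s, in which the tool goes at most 41.7 mm and 7.16 degrees, less where a joint would pass 70% of its speed; a pose out of reach is approached as far as the arm can. A call is refused whole if a number of a shift passes 41.7 or a number of a turn 7.16, either way. A call with a gripper value outside its range is refused whole. The fingers move at their own pace and stop on an object; "grip_force" is the grip in N (left out, the last holds). Time passes only in rows, so rows that do not move let the fingers close, or fill a call up. It gives the time, the measured TCP pose, the force and the opening at its end, in the units of the state.
- monitor.observe(): the state, without advancing time (a new reading comes with each control period).
- grab_frame(name): name is "side" or "top" or "wrist"; returns a dict with "frame" (384x512x3 uint8, red, green, blue), "vertical_fov" (degrees; the focal length in pixels is half the picture's height over the tangent of half this angle, whatever the lens; pixels are square), "cx", "cy" (the principal point, pixels), "xyz" and "orientation" of the camera in the world. Camera axes: x right, y down, z forward; pixel columns grow to the right and rows downward; lengths in m; the calibration is good to about 2 mm. A picture is of the moment at which its call begins. There is no depth.
- workorder.job_done(): hands the job in, once; it reports no verdict.
The state is a dict: "clock": time; "qpos": joint angles; "qd": joint speeds; "joint_efforts": joint torques, N m; "position": TCP position; "tool_rot": TCP orientation; "force": force on the tool from outside, world axes, zero at the start; "moment": the same for the moment, N m; "grip_width": finger opening in m.
Only numpy, scipy, OpenCV 4.12 (cv2) and the standard library are available. Lean on these libraries where they do the work, as an engineer would, in place of code of your own. Each camera call takes 0.05 s, during which the arm holds its last target. There are 200 camera calls.

## Working session

There is one attempt and no reset: what is moved stays moved. The work goes in short steps, Python scripts to look and compute and a tool call to move; the robot and the scene stay as the last step left them, time stands still between calls to the robot, and variables do not carry over. Pictures are saved under pics/ and viewed, about 8 in all and at most 12, crops included, and the job is handed in when it is done.

Besides the shell and the picture viewer there is one more tool, called after "Request:" by a JSON object that holds its "op" and its "data". drive_tool: Moves the arm, as the interface text tells. Its arguments: {"type":"object","properties":{"steps":{"type":"array"},"grip_force":{"type":"number"}},"required":["steps"]}

```bash
mkdir -p pics; ls; cat > h.py <<'E'
import numpy as np,cv2
from workcell import monitor,grab_frame,workorder
from scipy.spatial.transform import Rotation as R
def rot(o):
    o=np.array(o,float)
    if o.shape==(3,3): return o
    return R.from_euler('xyz',o).as_matrix() if o.size==3 else R.from_quat(o.ravel()).as_matrix()
def grab(n,save=None):
    g=grab_frame(n)
    if save: cv2.imwrite('pics/'+save,g['frame'][:,:,::-1])
    return g
def ray(g,uv,z):
    f=g['frame'].shape[0]/2/np.tan(np.radians(g['vertical_fov'])/2)
    d=rot(g['orientation'])@np.array([(uv[0]-g['cx'])/f,(uv[1]-g['cy'])/f,1])
    c=np.array(g['xyz']); return c+d*(z-c[2])/d[2]
def blobs(g,lo,hi,amin=30):
    m=cv2.inRange(cv2.cvtColor(g['frame'],cv2.COLOR_RGB2HSV),lo,hi)
    n,l,s,c=cv2.connectedComponentsWithStats(m)
    return [(s[i].tolist(),c[i].round(1).tolist()) for i in range(1,n) if s[i][4]>=amin]
E
python3 - <<'E'
from h import *
print(monitor.observe())
I=[]
for n in('side','top','wrist'):
    g=grab(n); print(n,{k:v for k,v in g.items() if k!='frame'}); I.append(g['frame'])
    for nm,lo,hi in(('green',(45,90,40),(85,255,255)),('yel',(22,120,80),(34,255,255))):
        for s,c in blobs(g,lo,hi): print(nm,s,c,ray(g,c,.19).round(3))
cv2.imwrite('pics/a_top.png',cv2.resize(I[1],(800,600))[:,:,::-1]);cv2.imwrite('pics/a_side.png',cv2.resize(I[0],(800,600))[:,:,::-1])
E
```

```text
pics
{'clock': 0.0, 'qpos': array([ 1.24176195,  0.52200454, -0.03638981,  1.60002178,  0.02123883,
        1.02106847, -0.11278804]), 'qd': array([-0.00020287, -0.00036507, -0.00077538, -0.00015875,  0.00038025,
        0.0020975 , -0.00066326]), 'joint_efforts': array([ 2.51531965e-03, -9.27083302e+01,  1.98187485e+00, -3.69922006e+01,
        1.79535424e-02,  8.39207845e-03, -3.60902288e-05]), 'position': array([ 0.15987922, -0.60387217,  0.24472599]), 'tool_rot': array([-1.57087734e+00,  1.11280056e-03, -1.31188534e+00]), 'force': array([ 0.71433355, -0.03222073, -0.75585919]), 'moment': array([ 0.00187742, -0.02514736,  0.02663851]), 'grip_width': 0.08543103222488346}
side {'vertical_fov': 57.93679103386846, 'cx': 256.1917908837872, 'cy': 196.37425689107414, 'xyz': array([0.01973265, 0.73478562, 0.65883325]), 'orientation': array([-2.10539149,  0.01105586, -2.56454096])}
green [170, 146, 11, 8, 67] [175.2, 149.9] [ 0.865 -0.042  0.19 ]
green [278, 163, 16, 11, 110] [284.9, 168.5] [ 0.473 -0.113  0.19 ]
green [69, 188, 12, 9, 93] [74.7, 192.0] [0.891 0.318 0.19 ]
green [319, 196,
[... 172 characters left out ...]
3936, 'cy': 191.90132841704045, 'xyz': array([ 0.43285781, -0.02277135,  1.79939454]), 'orientation': array([-3.06836735,  0.02210643, -1.56262714])}
green [174, 58, 10, 12, 92] [178.5, 63.4] [0.978 0.26  0.19 ]
green [297, 60, 15, 13, 80] [302.8, 67.9] [ 0.963 -0.153  0.19 ]
green [286, 207, 17, 15, 170] [293.8, 213.9] [ 0.48  -0.124  0.19 ]
green [249, 264, 17, 16, 174] [257.3, 271.9] [ 0.293 -0.007  0.19 ]
yel [191, 210, 15, 16, 170] [198.3, 217.8] [0.465 0.186 0.19 ]
wrist {'vertical_fov': 62.152492439449084, 'cx': 255.94993426188324, 'cy': 189.41380508645685, 'xyz': array([ 0.22833203, -0.58600097,  0.37320068]), 'orientation': array([ 2.86076817e+00,  1.27349128e-03, -1.31270186e+00])}
```

View pics/a_top.png

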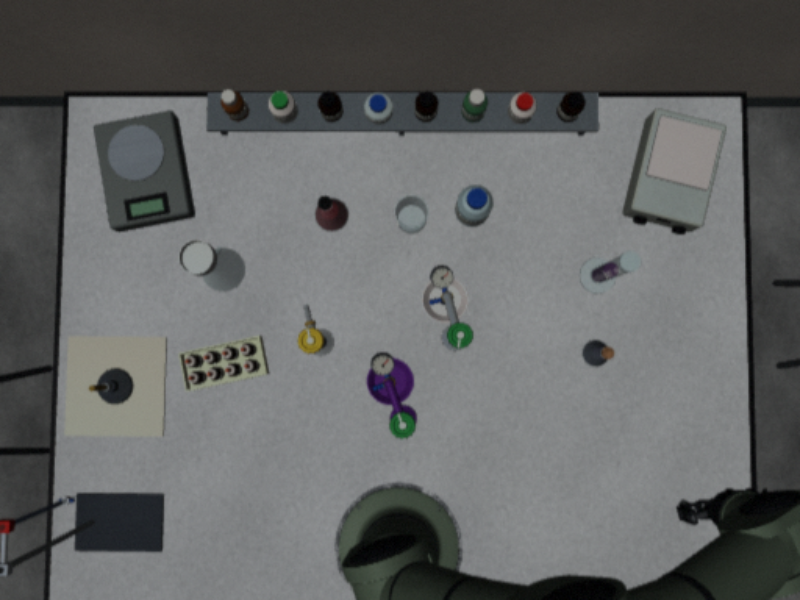

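View pics/a_side.png

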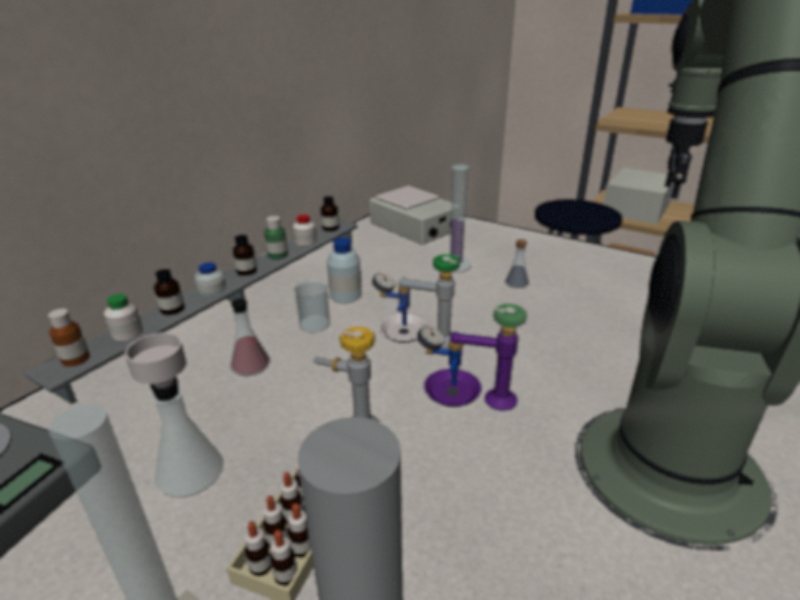

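The true green wheel is at about (0.477, -0.12), in the chrome turret with the white cup. The purple decoy is at (0.29, -0.01). In the top view at 800 px, the green wheel is at (459,335), with its outlet arm running to the gauge at (442,275), and the yellow wheel is at (311,340). I'll carry the open gripper over at its present height, turning it as it goes.

Request:
{"op": "drive_tool", "data": {"steps": [85,21,32,0,7,85,21,32,0,7,85,21,32,0,7,85,21,32,0,7,85,21,32,0,7], "grip_force": 80}}

```text
clock: 0.57
position: [0.2655, -0.4425, 0.2452]
tool_rot: [-1.571, 0.0, -0.695]
force: [0.8, -1.0, -0.2]
grip_width: 0.0848
```

Request:
{"op": "drive_tool", "data": {"steps": [85,21,32,0,7,85,21,32,0,7,85,21,32,0,7,85,21,32,0,7,85,21,32,0,7]}}

```text
clock: 0.98
position: [0.3705, -0.2825, 0.2454]
tool_rot: [-1.571, -0.0, -0.085]
force: [0.5, -0.4, -0.8]
grip_width: 0.0852
```

Request:
{"op": "drive_tool", "data": {"steps": [85,21,32,0,7,85,21,32,0,7,85,21,32,0,7,85,21,32,0,7,85,0,0,0,0]}}

```text
clock: 1.4
position: [0.4572, -0.15, 0.2457]
tool_rot: [-1.57, -0.003, 0.414]
force: [0.1, 1.3, -0.4]
grip_width: 0.0851
```

```bash
python3 - <<'E'
from h import *
o=monitor.observe(); print(o['clock'],o['qpos'].round(3),o['position'].round(4),o['tool_rot'].round(3))
for n in('wrist','top'):
    g=grab(n,'b_%s.png'%n); print(g['xyz'],g['orientation'])
    for s,c in blobs(g,(45,90,40),(85,255,255)): print(n,s,c,ray(g,c,.19).round(4))
E
```

```text
1.4 [ 0.683  0.342 -0.608  1.945  0.239  0.924  0.372] [ 0.4572 -0.15    0.2457] [-1.57  -0.003  0.414]
[ 0.42946087 -0.08601478  0.37415341] [ 2.86356451e+00 -2.06025300e-03  4.13186506e-01]
wrist [259, 149, 90, 89, 4891] [304.7, 194.1] [ 0.4791 -0.1249  0.19  ]
[ 0.43285781 -0.02277135  1.79939454] [-3.06836735  0.02210643 -1.56262714]
top [174, 58, 10, 12, 91] [178.5, 63.4] [0.9782 0.2604 0.19  ]
top [297, 60, 15, 13, 80] [302.8, 67.9] [ 0.9633 -0.1528  0.19  ]
top [250, 264, 16, 16, 174] [257.3, 271.9] [ 0.2927 -0.0071  0.19  ]
```

View pics/b_wrist.png

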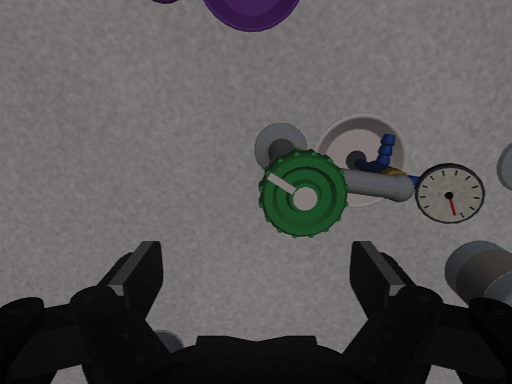

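The wrist view shows the green wheel centred at about (304,193), its index mark pointing to (268,177), and the outlet arm running right to (405,188). I'll compute the centre and opening.

```bash
cat >> h.py <<'E'
def mark(g,c=None,save=None):
    """wheel centre (x,y) from green hull at top plane .192, and world angle of the index mark"""
    hsv=cv2.cvtColor(g['frame'],cv2.COLOR_RGB2HSV)
    m=cv2.inRange(hsv,(45,90,40),(85,255,255))
    k=max(cv2.findContours(m,cv2.RETR_EXTERNAL,cv2.CHAIN_APPROX_NONE)[0],key=cv2.contourArea)
    (u,v),r=cv2.minEnclosingCircle(k)
    if c is None: c=ray(g,(u,v),.188)[:2]
    w=cv2.inRange(hsv,(0,0,110),(180,90,255))
    ys,xs=np.nonzero(w)
    P=np.array([ray(g,p,.192)[:2] for p in zip(xs,ys) if np.hypot(p[0]-u,p[1]-v)<1.2*r])-c
    d=np.hypot(*P.T); Q=P[(d>.011)&(d<.023)]
    return c,r,len(Q),np.arctan2(*Q.mean(0)[::-1]) if len(Q) else None,Q.std(0) if len(Q) else 0
E
python3 - <<'E'
from h import *
g=grab('wrist'); r=mark(g); print(r); c=r[0]
for uv in((403,189),(380,186)):
    d=ray(g,uv,.127)[:2]-c; print(d,np.hypot(*d),np.arctan2(d[1],d[0]))
d=ray(g,(449,195),.145)[:2]-c; print('gauge',d,np.hypot(*d),np.arctan2(d[1],d[0]))
E
```

```text
(array([ 0.47884952, -0.12554951]), 46.21413040161133, 147, np.float64(3.0430968267092746), array([0.00346448, 0.00135845]))
[0.08490805 0.01639738] 0.08647687798834845 0.1907707957737554
[0.06666016 0.01139026] 0.06762628625440813 0.16923614617330843
gauge [0.10907633 0.02711591] 0.1123962569173975 0.2436565182992915
```

Opening is about 3.04-0.19 = 2.85 rad, which is plausible. Next I'll centre over the wheel and wind the wrist up anticlockwise before gripping.

Request:
{"op": "drive_tool", "data": {"steps": [85,4.4,5,0,7,85,4.4,5,0,7,85,4.4,5,0,7,85,4.4,5,0,7,85,4.4,5,0,7]}}

```text
clock: 1.97
position: [0.4754, -0.1324, 0.2452]
tool_rot: [-1.571, 0.001, 1.012]
force: [0.0, 0.8, 0.3]
grip_width: 0.0852
```

Request:
{"op": "drive_tool", "data": {"steps": [85,0,0,0,7,85,0,0,0,7,85,0,0,0,7,85,0,0,0,7,85,0,0,0,7]}}

```text
clock: 2.38
position: [0.4752, -0.1327, 0.2452]
tool_rot: [-1.57, 0.001, 1.623]
force: [0.9, -0.6, -0.4]
grip_width: 0.0848
```

Request:
{"op": "drive_tool", "data": {"steps": [85,0,0,0,7,85,0,0,0,7,85,0,0,0,7,85,0,0,0,7,85,0,0,0,0]}}

```text
clock: 2.8
position: [0.4752, -0.1326, 0.245]
tool_rot: [-1.57, -0.0, 2.112]
force: [-0.2, 0.1, -1.5]
grip_width: 0.0853
```

```bash
python3 - <<'E'
from h import *
o=monitor.observe(); print(o['clock'],o['qpos'].round(3),o['position'].round(4),o['tool_rot'].round(3))
g=grab('wrist','c_wrist.png'); print(mark(g))
E
```

```text
2.8 [ 0.905  0.468 -0.996  1.904  0.46   1.021  1.82 ] [ 0.4752 -0.1326  0.245 ] [-1.57  -0.     2.112]
(array([ 0.4785518 , -0.12697955]), 43.833744049072266, 141, np.float64(2.9289288154453343), array([0.0034889 , 0.00142188]))
```

Request:
{"op": "drive_tool", "data": {"steps": [85,3.5,6.5,0,0,85,0,0,-17,0,85,0,0,-17,0,85,0,0,-17,0,85,0,0,-17,0]}}

```text
clock: 3.27
position: [0.4795, -0.1246, 0.1766]
tool_rot: [-1.571, 0.001, 2.104]
force: [0.2, 0.3, -0.5]
grip_width: 0.0848
```

Request:
{"op": "drive_tool", "data": {"steps": [50,0,0,0,0,50,0,0,0,0,50,0,0,0,0,50,0,0,0,0,50,0,0,0,0]}}

```text
clock: 3.68
position: [0.4805, -0.1257, 0.1788]
tool_rot: [-1.572, 0.003, 2.106]
force: [2.9, -5.9, 0.4]
grip_width: 0.0538
```

```bash
python3 - <<'E'
from h import *
o=monitor.observe(); print({k:(v if np.isscalar(v) else v.round(3)) for k,v in o.items()})
g=grab('wrist','d_wrist.png'); print(mark(g,np.array([.4787,-.1262])))
E
```

```text
{'clock': 3.6833, 'qpos': array([ 0.82 ,  0.556, -0.922,  1.967,  0.571,  0.898,  1.704]), 'qd': array([ 0.001, -0.001, -0.003,  0.002, -0.   , -0.001, -0.002]), 'joint_efforts': array([-2.4100e+00, -7.3010e+01, -1.7229e+01, -2.6227e+01, -1.6710e+00,
        1.8600e-01, -2.2000e-02]), 'position': array([ 0.48 , -0.126,  0.179]), 'tool_rot': array([-1.572,  0.003,  2.106]), 'force': array([ 2.89 , -5.923,  0.359]), 'moment': array([-1.397, -0.709,  0.045]), 'grip_width': 0.0538129681326092}
(array([ 0.4787, -0.1262]), 65.8099594116211, 317, np.float64(2.9726808371496345), array([0.00341424, 0.00138672]))
```

View pics/d_wrist.png

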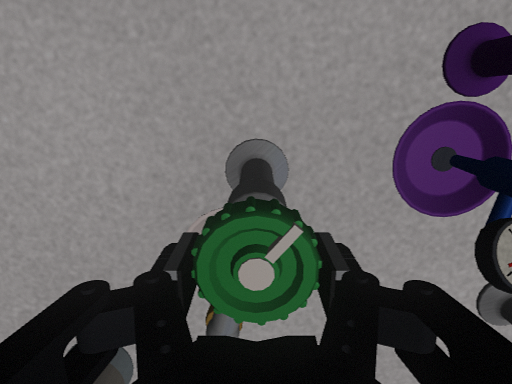

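The wheel sits centred between the pads at about (256,265), and the grip is closed at 54 mm with the mark visible at (285,245). Next I'll turn clockwise.

Request:
{"op": "drive_tool", "data": {"steps": [50,0,0,0,-4,50,0,0,0,-6,50,0,0,0,-6,50,0,0,0,-6,50,0,0,0,-6]}}

```text
clock: 4.15
position: [0.4807, -0.1265, 0.1789]
tool_rot: [-1.574, 0.003, 1.612]
force: [6.0, -11.7, -4.6]
grip_width: 0.0535
```

Request:
{"op": "drive_tool", "data": {"steps": [50,0,0,0,-6,50,0,0,0,-6,50,0,0,0,-6,50,0,0,0,-6,50,0,0,0,-6]}}

```text
clock: 4.57
position: [0.4805, -0.1274, 0.1788]
tool_rot: [-1.575, 0.002, 1.088]
force: [5.1, -19.0, -3.0]
grip_width: 0.0541
```

Request:
{"op": "drive_tool", "data": {"steps": [50,0,0,0,-6,50,0,0,0,-6,50,0,0,0,-6,50,0,0,0,-6,50,0,0,0,-6]}}

```text
clock: 4.98
position: [0.4799, -0.1281, 0.1788]
tool_rot: [-1.575, 0.001, 0.564]
force: [0.7, -22.9, 1.2]
grip_width: 0.0537
```

Request:
{"op": "drive_tool", "data": {"steps": [50,0,0,0,-6,50,0,0,0,-6,50,0,0,0,-6,50,0,0,0,-6,50,0,0,0,-6]}}

```text
clock: 5.4
position: [0.479, -0.1284, 0.1788]
tool_rot: [-1.575, -0.0, 0.039]
force: [-8.1, -24.3, 5.6]
grip_width: 0.0534
```

Request:
{"op": "drive_tool", "data": {"steps": [50,0,0,0,-5,50,0,0,0,-5,50,0,0,0,-5,50,0,0,0,-5,50,0,0,0,0]}}

```text
clock: 5.82
position: [0.4783, -0.1283, 0.1787]
tool_rot: [-1.575, -0.0, -0.311]
force: [-11.5, -25.4, 8.9]
grip_width: 0.0538
```

```bash
cat >> h.py <<'E'
def st(pic=None):
    o=monitor.observe(); print({k:(round(float(v),3) if np.ndim(v)==0 else v.round(3).tolist()) for k,v in o.items() if k not in('qd','joint_efforts')})
    g=grab('wrist',pic); print(mark(g,np.array([.4787,-.1262])))
E
python3 -c "from h import *;st()"
```

```text
{'clock': 5.817, 'qpos': [0.391, 0.424, -0.324, 1.989, 0.197, 0.759, -0.36], 'position': [0.478, -0.128, 0.179], 'tool_rot': [-1.575, -0.0, -0.311], 'force': [-11.516, -25.42, 8.855], 'moment': [-4.994, 2.547, -0.07], 'grip_width': 0.054}
(array([ 0.4787, -0.1262]), 66.7484130859375, 326, np.float64(0.5010394292933658), array([0.00300918, 0.00217906]))
```

Request:
{"op": "drive_tool", "data": {"steps": [50,-1,-2,0,-3,50,0,0,0,-3,50,0,0,0,-3,50,0,0,0,-3,50,0,0,0,-2]}}

```text
clock: 6.28
position: [0.4779, -0.1282, 0.1787]
tool_rot: [-1.572, -0.001, -0.55]
force: [-9.8, -10.7, 8.9]
grip_width: 0.0539
```

```bash
python3 -c "from h import *;st()"
```

```text
{'clock': 6.283, 'qpos': [0.348, 0.418, -0.266, 1.992, 0.16, 0.75, -0.563], 'position': [0.478, -0.128, 0.179], 'tool_rot': [-1.572, -0.001, -0.55], 'force': [-9.753, -10.678, 8.878], 'moment': [-2.097, 2.163, 0.077], 'grip_width': 0.054}
(array([ 0.4787, -0.1262]), 66.8879623413086, 327, np.float64(0.2704979727897548), array([0.00334318, 0.00172596]))
```

Request:
{"op": "drive_tool", "data": {"steps": [50,0,0,0,-2,50,0,0,0,-2,50,0,0,0,-2,50,0,0,0,0,50,0,0,0,0]}}

```text
clock: 6.75
position: [0.4787, -0.1269, 0.1786]
tool_rot: [-1.57, -0.001, -0.65]
force: [-5.0, -2.9, 8.3]
grip_width: 0.054
```

```bash
python3 -c "from h import *;st()"
```

```text
{'clock': 6.75, 'qpos': [0.328, 0.417, -0.242, 1.993, 0.144, 0.746, -0.65], 'position': [0.479, -0.127, 0.179], 'tool_rot': [-1.57, -0.001, -0.65], 'force': [-5.015, -2.91, 8.329], 'moment': [-0.424, 1.069, -0.091], 'grip_width': 0.054}
(array([ 0.4787, -0.1262]), 66.8452377319336, 327, np.float64(0.22900946920224471), array([0.00335096, 0.00162978]))
```

Request:
{"op": "drive_tool", "data": {"steps": [50,0,0,0,-2,50,0,0,0,-2,50,0,0,0,-2,50,0,0,0,-2,50,0,0,0,0]}}

```text
clock: 7.22
position: [0.4813, -0.1243, 0.1787]
tool_rot: [-1.565, -0.003, -0.789]
force: [13.3, 12.1, -7.6]
grip_width: 0.0541
```

```bash
python3 -c "from h import *;st('e.png')"
```

```text
{'clock': 7.217, 'qpos': [0.299, 0.416, -0.21, 1.993, 0.121, 0.739, -0.771], 'position': [0.481, -0.124, 0.179], 'tool_rot': [-1.565, -0.003, -0.789], 'force': [13.272, 12.124, -7.634], 'moment': [2.849, -2.653, -0.137], 'grip_width': 0.054}
(array([ 0.4787, -0.1262]), 66.17623138427734, 324, np.float64(0.23656065040802357), array([0.00336757, 0.00163254]))
```

Request:
{"op": "drive_tool", "data": {"steps": [50,0,0,0,-2,50,0,0,0,-2,50,0,0,0,-2,50,0,0,0,-2,50,0,0,0,0]}}

```text
clock: 7.68
position: [0.482, -0.1243, 0.179]
tool_rot: [-1.563, -0.003, -0.928]
force: [16.7, 12.5, -6.5]
grip_width: 0.0535
```

```bash
python3 -c "from h import *;st('f.png')"
```

```text
{'clock': 7.683, 'qpos': [0.272, 0.414, -0.175, 1.993, 0.1, 0.735, -0.891], 'position': [0.482, -0.124, 0.179], 'tool_rot': [-1.563, -0.003, -0.928], 'force': [16.732, 12.537, -6.52], 'moment': [2.528, -3.518, -0.055], 'grip_width': 0.053}
(array([ 0.4787, -0.1262]), 65.7879638671875, 327, np.float64(0.2454449773411175), array([0.00334783, 0.00164781]))
```

View pics/f.png

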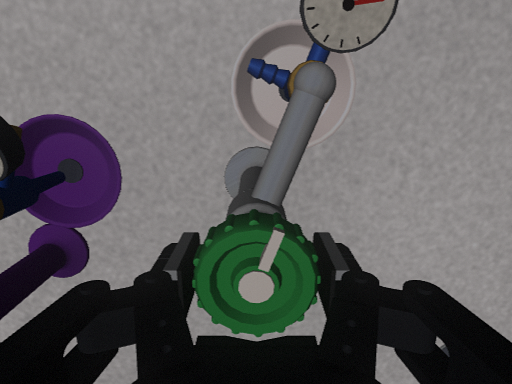

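The stop is reached. The tool turned on by 0.28 rad while the mark stayed at about 0.235–0.245, and in the image the mark at (272,250) is parallel to the outlet arm. The joint was held there for over 1 s. Now I'll release, re-centre and wind back.

Request:
{"op": "drive_tool", "data": {"steps": [85,0,0,0,0,85,0,0,0,0,85,0,0,0,0,85,0,0,0,0,85,0,0,0,-5]}}

```text
clock: 8.15
position: [0.4784, -0.1268, 0.1775]
tool_rot: [-1.57, -0.0, -1.014]
force: [0.4, 0.6, 0.1]
grip_width: 0.0848
```

Request:
{"op": "drive_tool", "data": {"steps": [85,0,0,0,-7,85,0,0,0,-7,85,0,0,0,-7,85,0,0,0,-7,85,0,0,0,-7]}}

```text
clock: 8.57
position: [0.4784, -0.1268, 0.1775]
tool_rot: [-1.571, 0.0, -1.633]
force: [-0.2, -0.0, 0.4]
grip_width: 0.0852
```

Request:
{"op": "drive_tool", "data": {"steps": [85,0,0,0,-7,85,0,0,0,-7,85,0,0,0,-7,85,0,0,0,-6,85,0,0,0,0]}}

```text
clock: 8.98
position: [0.4785, -0.1266, 0.1774]
tool_rot: [-1.571, 0.0, -2.103]
force: [-0.4, 0.6, -0.5]
grip_width: 0.0853
```

```bash
python3 -c "
from h import *;st()
print(mark(grab('wrist')))"
```

```text
{'clock': 8.983, 'qpos': [0.042, 0.415, 0.125, 2.009, -0.076, 0.722, -1.889], 'position': [0.478, -0.127, 0.177], 'tool_rot': [-1.571, 0.0, -2.103], 'force': [-0.353, 0.571, -0.467], 'moment': [0.007, 0.02, -0.05], 'grip_width': 0.085}
(array([ 0.4787, -0.1262]), 66.55582427978516, 323, np.float64(0.2859865946711322), array([0.00338567, 0.00159935]))
(array([ 0.48030559, -0.12704659]), 66.33763885498047, 323, np.float64(0.36101929090182394), array([0.00335817, 0.00157944]))
```

```bash
cat >> h.py <<'E'
def line(g):
    hsv=cv2.cvtColor(g['frame'],cv2.COLOR_RGB2HSV)
    c,r,n,a,s=mark(g,np.array([.4787,-.1262]))
    w=cv2.inRange(hsv,(0,0,110),(180,90,255)); ys,xs=np.nonzero(w)
    P=np.array([ray(g,p,.192)[:2] for p in zip(xs,ys)])-c; d=np.hypot(*P.T)
    Q=P[(d>.010)&(d<.025)].astype(np.float32)
    vx,vy,x0,y0=cv2.fitLine(Q,cv2.DIST_L2,0,1e-5,1e-5).ravel()
    b=np.arctan2(vy,vx); b+=np.pi*round((a-b)/np.pi)
    return round(float(a),3),round(float(b),3)
E
python3 -c "
from h import *
print(line(grab('wrist')))"
```

```text
(0.284, 0.038)
```

Request:
{"op": "drive_tool", "data": {"steps": [50,0,0,0,0,50,0,0,0,0,50,0,0,0,0,50,0,0,0,0,50,0,0,0,0]}}

```text
clock: 9.55
position: [0.4786, -0.1266, 0.1778]
tool_rot: [-1.571, 0.001, -2.097]
force: [-3.6, 3.0, 12.1]
grip_width: 0.0539
```

```bash
python3 -c "
from h import *;st()
print(line(grab('wrist')))"
```

```text
{'clock': 9.55, 'qpos': [0.044, 0.414, 0.123, 2.008, -0.075, 0.723, -1.884], 'position': [0.479, -0.127, 0.178], 'tool_rot': [-1.571, 0.001, -2.097], 'force': [-3.638, 3.036, 12.109], 'moment': [0.613, 0.593, 0.025], 'grip_width': 0.054}
(array([ 0.4787, -0.1262]), 66.1502456665039, 320, np.float64(0.28531662164820476), array([0.00336718, 0.00159692]))
(0.285, 0.03)
```

Grip is closed and well centred (forces are small). First opening stroke: +240°.

Request:
{"op": "drive_tool", "data": {"steps": [50,0,0,0,6,50,0,0,0,6,50,0,0,0,6,50,0,0,0,6,50,0,0,0,6]}}

```text
clock: 10.07
position: [0.4786, -0.1267, 0.1778]
tool_rot: [-1.57, 0.0, -1.568]
force: [-3.2, 1.3, 10.6]
grip_width: 0.054
```

Request:
{"op": "drive_tool", "data": {"steps": [50,0,0,0,6,50,0,0,0,6,50,0,0,0,6,50,0,0,0,6,50,0,0,0,6]}}

```text
clock: 10.48
position: [0.4786, -0.1269, 0.1778]
tool_rot: [-1.57, -0.0, -1.045]
force: [-3.7, -0.1, 10.1]
grip_width: 0.0541
```

```bash
python3 -c "from h import *;st()"
```

```text
{'clock': 10.483, 'qpos': [0.252, 0.413, -0.145, 1.997, 0.086, 0.736, -0.989], 'position': [0.479, -0.127, 0.178], 'tool_rot': [-1.57, -0.0, -1.045], 'force': [-3.695, -0.055, 10.082], 'moment': [0.289, 0.582, -0.087], 'grip_width': 0.054}
(array([ 0.4787, -0.1262]), 66.8733901977539, 320, np.float64(1.3241693428145904), array([0.00152019, 0.00339542]))
```

Request:
{"op": "drive_tool", "data": {"steps": [50,0,0,0,6,50,0,0,0,6,50,0,0,0,6,50,0,0,0,6,50,0,0,0,6]}}

```text
clock: 10.95
position: [0.4787, -0.127, 0.1778]
tool_rot: [-1.571, -0.001, -0.521]
force: [-2.1, -0.0, 9.8]
grip_width: 0.0537
```

Request:
{"op": "drive_tool", "data": {"steps": [50,0,0,0,6,50,0,0,0,6,50,0,0,0,6,50,0,0,0,6,50,0,0,0,6]}}

```text
clock: 11.37
position: [0.4788, -0.127, 0.1779]
tool_rot: [-1.571, -0.001, 0.003]
force: [0.2, -0.7, 9.1]
grip_width: 0.0545
```

Request:
{"op": "drive_tool", "data": {"steps": [50,0,0,0,6,50,0,0,0,6,50,0,0,0,6,50,0,0,0,6,50,0,0,0,6]}}

```text
clock: 11.78
position: [0.4789, -0.127, 0.1779]
tool_rot: [-1.572, -0.001, 0.526]
force: [0.2, -0.2, 7.9]
grip_width: 0.054
```

Request:
{"op": "drive_tool", "data": {"steps": [50,0,0,0,6,50,0,0,0,6,50,0,0,0,6,50,0,0,0,6,50,0,0,0,6]}}

```text
clock: 12.2
position: [0.4791, -0.1268, 0.1779]
tool_rot: [-1.572, -0.001, 1.05]
force: [1.0, -0.2, 7.1]
grip_width: 0.0538
```

Request:
{"op": "drive_tool", "data": {"steps": [50,0,0,0,6,50,0,0,0,6,50,0,0,0,6,50,0,0,0,6,50,0,0,0,6]}}

```text
clock: 12.62
position: [0.4791, -0.1267, 0.1779]
tool_rot: [-1.573, 0.0, 1.574]
force: [0.8, 1.1, 7.5]
grip_width: 0.0536
```

Request:
{"op": "drive_tool", "data": {"steps": [50,0,0,0,6,50,0,0,0,6,50,0,0,0,6,50,0,0,0,6,50,0,0,0,0]}}

```text
clock: 13.03
position: [0.4791, -0.1266, 0.1778]
tool_rot: [-1.572, 0.0, 1.995]
force: [0.8, 2.4, 10.8]
grip_width: 0.0537
```

```bash
python3 -c "from h import *;st()"
```

```text
{'clock': 13.033, 'qpos': [0.806, 0.547, -0.896, 1.97, 0.552, 0.886, 1.612], 'position': [0.479, -0.127, 0.178], 'tool_rot': [-1.572, 0.0, 1.995], 'force': [0.814, 2.39, 10.842], 'moment': [0.327, -0.119, 0.135], 'grip_width': 0.054}
(array([ 0.4787, -0.1262]), 66.17117309570312, 316, np.float64(-1.8343176754200163), array([0.00171317, 0.0032801 ]))
```

Request:
{"op": "drive_tool", "data": {"steps": [85,0,0,0,0,85,0,0,0,0,85,0,0,0,0,85,0,0,0,-3,85,0,0,0,-6]}}

```text
clock: 13.5
position: [0.4783, -0.1268, 0.1771]
tool_rot: [-1.571, -0.0, 1.828]
force: [-0.2, 0.7, 0.1]
grip_width: 0.085
```

Request:
{"op": "drive_tool", "data": {"steps": [85,0,0,0,-7,85,0,0,0,-7,85,0,0,0,-7,85,0,0,0,-7,85,0,0,0,-7]}}

```text
clock: 13.92
position: [0.4783, -0.1268, 0.1773]
tool_rot: [-1.571, 0.0, 1.213]
force: [-0.4, 0.4, -0.2]
grip_width: 0.0854
```

Request:
{"op": "drive_tool", "data": {"steps": [85,0,0,0,-7,85,0,0,0,-7,85,0,0,0,-7,85,0,0,0,-7,85,0,0,0,-7]}}

```text
clock: 14.33
position: [0.4783, -0.1268, 0.1773]
tool_rot: [-1.571, 0.0, 0.602]
force: [-0.5, 0.6, -0.9]
grip_width: 0.085
```

Request:
{"op": "drive_tool", "data": {"steps": [85,0,0,0,-7,85,0,0,0,-7,85,0,0,0,-7,85,0,0,0,-7,85,0,0,0,-7]}}

```text
clock: 14.75
position: [0.4783, -0.1267, 0.1773]
tool_rot: [-1.571, 0.0, -0.009]
force: [-0.2, 0.4, -0.7]
grip_width: 0.085
```

Request:
{"op": "drive_tool", "data": {"steps": [85,0,0,0,-7,85,0,0,0,-7,85,0,0,0,-7,85,0,0,0,-7,85,0,0,0,-7]}}

```text
clock: 15.17
position: [0.4783, -0.1267, 0.1773]
tool_rot: [-1.571, 0.0, -0.62]
force: [0.1, -0.4, 0.6]
grip_width: 0.0852
```

Request:
{"op": "drive_tool", "data": {"steps": [85,0,0,0,-7,85,0,0,0,-7,85,0,0,0,-7,85,0,0,0,-7,85,0,0,0,-7]}}

```text
clock: 15.58
position: [0.4783, -0.1267, 0.1773]
tool_rot: [-1.571, 0.0, -1.231]
force: [-0.0, 0.3, 0.5]
grip_width: 0.0851
```

Request:
{"op": "drive_tool", "data": {"steps": [85,0,0,0,-7,85,0,0,0,-7,85,0,0,0,-7,85,0,0,0,-7,85,0,0,0,-7]}}

```text
clock: 16.0
position: [0.4783, -0.1266, 0.1773]
tool_rot: [-1.571, -0.0, -1.841]
force: [-0.1, 0.0, 1.2]
grip_width: 0.0846
```

Request:
{"op": "drive_tool", "data": {"steps": [85,0,0,0,-7,85,0,0,0,-7,85,0,0,0,-7,85,0,0,0,-3,85,0,0,0,0]}}

```text
clock: 16.42
position: [0.4784, -0.1265, 0.1773]
tool_rot: [-1.571, -0.0, -2.257]
force: [0.6, 0.4, 0.3]
grip_width: 0.0851
```

```bash
python3 -c "from h import *;st()"
```

```text
{'clock': 16.417, 'qpos': [0.011, 0.417, 0.165, 2.01, -0.1, 0.722, -2.019], 'position': [0.478, -0.127, 0.177], 'tool_rot': [-1.571, -0.0, -2.257], 'force': [0.573, 0.389, 0.263], 'moment': [0.021, -0.002, -0.013], 'grip_width': 0.085}
(array([ 0.4787, -0.1262]), 66.65884399414062, 303, np.float64(-1.9081566915656056), array([0.00168321, 0.0032917 ]))
```

Wheel is at 4.09 rad by both the tool angle and the mark. Re-grip for the second stroke, +240°.

Request:
{"op": "drive_tool", "data": {"steps": [50,0,0,0,0,50,0,0,0,0,50,0,0,0,0,50,0,0,0,0,50,0,0,0,0]}}

```text
clock: 16.88
position: [0.4786, -0.1265, 0.1778]
tool_rot: [-1.571, 0.001, -2.253]
force: [-3.5, 3.2, 11.4]
grip_width: 0.0541
```

Request:
{"op": "drive_tool", "data": {"steps": [50,0,0,0,6,50,0,0,0,6,50,0,0,0,6,50,0,0,0,6,50,0,0,0,6]}}

```text
clock: 17.3
position: [0.4785, -0.1266, 0.1778]
tool_rot: [-1.57, 0.0, -1.725]
force: [-2.5, 2.1, 10.4]
grip_width: 0.0538
```

Request:
{"op": "drive_tool", "data": {"steps": [50,0,0,0,6,50,0,0,0,6,50,0,0,0,6,50,0,0,0,6,50,0,0,0,6]}}

```text
clock: 17.72
position: [0.4786, -0.1268, 0.1778]
tool_rot: [-1.57, -0.0, -1.202]
force: [-3.3, 1.3, 9.7]
grip_width: 0.0542
```

Request:
{"op": "drive_tool", "data": {"steps": [50,0,0,0,6,50,0,0,0,6,50,0,0,0,6,50,0,0,0,6,50,0,0,0,6]}}

```text
clock: 18.13
position: [0.4786, -0.1269, 0.1778]
tool_rot: [-1.57, -0.001, -0.678]
force: [-1.6, 0.4, 8.6]
grip_width: 0.0541
```

Request:
{"op": "drive_tool", "data": {"steps": [50,0,0,0,6,50,0,0,0,6,50,0,0,0,6,50,0,0,0,6,50,0,0,0,6]}}

```text
clock: 18.55
position: [0.4788, -0.127, 0.1778]
tool_rot: [-1.571, -0.001, -0.154]
force: [0.5, -0.7, 8.2]
grip_width: 0.0538
```

Request:
{"op": "drive_tool", "data": {"steps": [50,0,0,0,6,50,0,0,0,6,50,0,0,0,6,50,0,0,0,6,50,0,0,0,6]}}

```text
clock: 18.97
position: [0.4789, -0.1269, 0.1779]
tool_rot: [-1.572, -0.001, 0.369]
force: [0.3, -0.4, 7.1]
grip_width: 0.0542
```

Request:
{"op": "drive_tool", "data": {"steps": [50,0,0,0,6,50,0,0,0,6,50,0,0,0,6,50,0,0,0,6,50,0,0,0,6]}}

```text
clock: 19.38
position: [0.4791, -0.1269, 0.1779]
tool_rot: [-1.572, -0.001, 0.893]
force: [1.1, 0.4, 5.9]
grip_width: 0.0539
```

Request:
{"op": "drive_tool", "data": {"steps": [50,0,0,0,6,50,0,0,0,6,50,0,0,0,6,50,0,0,0,6,50,0,0,0,6]}}

```text
clock: 19.8
position: [0.4791, -0.1268, 0.1779]
tool_rot: [-1.573, -0.0, 1.417]
force: [0.9, 1.0, 5.5]
grip_width: 0.0536
```

Request:
{"op": "drive_tool", "data": {"steps": [50,0,0,0,6,50,0,0,0,6,50,0,0,0,6,50,0,0,0,6,50,0,0,0,6]}}

```text
clock: 20.22
position: [0.4791, -0.1266, 0.1779]
tool_rot: [-1.572, 0.001, 1.94]
force: [1.0, 1.9, 5.9]
grip_width: 0.0543
```

Request:
{"op": "drive_tool", "data": {"steps": [50,0,0,0,0,50,0,0,0,0,50,0,0,0,0,50,0,0,0,0,50,0,0,0,0]}}

```text
clock: 20.63
position: [0.4791, -0.1266, 0.1779]
tool_rot: [-1.572, 0.001, 1.935]
force: [1.2, 2.5, 7.2]
grip_width: 0.0537
```

```bash
python3 -c "from h import *;st()"
```

```text
{'clock': 20.633, 'qpos': [0.797, 0.542, -0.882, 1.971, 0.543, 0.881, 1.561], 'position': [0.479, -0.127, 0.178], 'tool_rot': [-1.572, 0.001, 1.935], 'force': [1.23, 2.522, 7.214], 'moment': [0.258, -0.251, 0.098], 'grip_width': 0.054}
(array([ 0.4787, -0.1262]), 66.52757263183594, 304, np.float64(2.223334252114234), array([0.00251118, 0.00278092]))
```

Request:
{"op": "drive_tool", "data": {"steps": [85,0,0,0,0,85,0,0,0,0,85,0,0,0,0,85,0,0,0,-3,85,0,0,0,-6]}}

```text
clock: 21.1
position: [0.4782, -0.1269, 0.1771]
tool_rot: [-1.57, -0.0, 1.776]
force: [-0.3, -0.7, 0.1]
grip_width: 0.0848
```

Request:
{"op": "drive_tool", "data": {"steps": [85,0,0,0,-7,85,0,0,0,-7,85,0,0,0,-7,85,0,0,0,-7,85,0,0,0,-7]}}

```text
clock: 21.52
position: [0.4783, -0.1268, 0.1773]
tool_rot: [-1.571, 0.0, 1.16]
force: [-0.7, 0.3, -0.6]
grip_width: 0.0853
```

Request:
{"op": "drive_tool", "data": {"steps": [85,0,0,0,-7,85,0,0,0,-7,85,0,0,0,-7,85,0,0,0,-7,85,0,0,0,-7]}}

```text
clock: 21.93
position: [0.4783, -0.1268, 0.1773]
tool_rot: [-1.571, 0.0, 0.55]
force: [0.2, 0.5, 0.9]
grip_width: 0.085
```

Request:
{"op": "drive_tool", "data": {"steps": [85,0,0,0,-7,85,0,0,0,-7,85,0,0,0,-7,85,0,0,0,-7,85,0,0,0,-7]}}

```text
clock: 22.35
position: [0.4783, -0.1268, 0.1773]
tool_rot: [-1.571, 0.0, -0.061]
force: [0.2, 0.6, 0.3]
grip_width: 0.0852
```

Request:
{"op": "drive_tool", "data": {"steps": [85,0,0,0,-7,85,0,0,0,-7,85,0,0,0,-7,85,0,0,0,-7,85,0,0,0,-7]}}

```text
clock: 22.77
position: [0.4783, -0.1267, 0.1773]
tool_rot: [-1.571, 0.0, -0.672]
force: [-0.5, -0.6, 1.2]
grip_width: 0.0852
```

Request:
{"op": "drive_tool", "data": {"steps": [85,0,0,0,-7,85,0,0,0,-7,85,0,0,0,-7,85,0,0,0,-7,85,0,0,0,-7]}}

```text
clock: 23.18
position: [0.4783, -0.1267, 0.1773]
tool_rot: [-1.571, 0.0, -1.283]
force: [0.2, -1.0, -0.0]
grip_width: 0.0849
```

Request:
{"op": "drive_tool", "data": {"steps": [85,0,0,0,-7,85,0,0,0,-7,85,0,0,0,-7,85,0,0,0,-7,85,0,0,0,-7]}}

```text
clock: 23.6
position: [0.4783, -0.1267, 0.1773]
tool_rot: [-1.571, 0.0, -1.894]
force: [-0.0, 0.1, -0.9]
grip_width: 0.0852
```

Request:
{"op": "drive_tool", "data": {"steps": [85,0,0,0,-7,85,0,0,0,-7,85,0,0,0,-7,85,0,0,0,0,85,0,0,0,0]}}

```text
clock: 24.02
position: [0.4784, -0.1265, 0.1772]
tool_rot: [-1.571, -0.0, -2.25]
force: [-0.2, -1.0, 0.4]
grip_width: 0.085
```

```bash
python3 -c "from h import *;st()"
```

```text
{'clock': 24.017, 'qpos': [0.013, 0.417, 0.162, 2.01, -0.099, 0.722, -2.014], 'position': [0.478, -0.126, 0.177], 'tool_rot': [-1.571, -0.0, -2.25], 'force': [-0.19, -1.023, 0.379], 'moment': [0.025, 0.005, 0.01], 'grip_width': 0.085}
(array([ 0.4787, -0.1262]), 66.73550415039062, 267, np.float64(2.2616684843196406), array([0.00248035, 0.00281513]))
```

Request:
{"op": "drive_tool", "data": {"steps": [50,0,0,0,0,50,0,0,0,0,50,0,0,0,0,50,0,0,0,0,50,0,0,0,0]}}

```text
clock: 24.48
position: [0.4787, -0.1265, 0.1778]
tool_rot: [-1.57, 0.001, -2.253]
force: [-2.7, 2.3, 11.5]
grip_width: 0.0539
```

```bash
python3 -c "from h import *;st()"
```

```text
{'clock': 24.483, 'qpos': [0.014, 0.416, 0.162, 2.01, -0.099, 0.722, -2.016], 'position': [0.479, -0.127, 0.178], 'tool_rot': [-1.57, 0.001, -2.253], 'force': [-2.704, 2.319, 11.498], 'moment': [0.674, 0.505, 0.101], 'grip_width': 0.054}
(array([ 0.4787, -0.1262]), 66.81278991699219, 274, np.float64(2.2649343180943347), array([0.00249889, 0.00280165]))
```

Request:
{"op": "drive_tool", "data": {"steps": [50,0,0,0,6,50,0,0,0,6,50,0,0,0,6,50,0,0,0,6,50,0,0,0,6]}}

```text
clock: 24.95
position: [0.4786, -0.1266, 0.1778]
tool_rot: [-1.57, 0.0, -1.725]
force: [-2.1, 1.4, 9.7]
grip_width: 0.0539
```

Request:
{"op": "drive_tool", "data": {"steps": [50,0,0,0,6,50,0,0,0,6,50,0,0,0,6,50,0,0,0,6,50,0,0,0,6]}}

```text
clock: 25.37
position: [0.4786, -0.1268, 0.1778]
tool_rot: [-1.57, -0.0, -1.201]
force: [-1.8, 1.4, 11.0]
grip_width: 0.0539
```

Request:
{"op": "drive_tool", "data": {"steps": [50,0,0,0,6,50,0,0,0,6,50,0,0,0,6,50,0,0,0,6,50,0,0,0,6]}}

```text
clock: 25.78
position: [0.4787, -0.1269, 0.1779]
tool_rot: [-1.57, -0.001, -0.678]
force: [-1.0, 0.2, 8.9]
grip_width: 0.054
```

Request:
{"op": "drive_tool", "data": {"steps": [50,0,0,0,6,50,0,0,0,6,50,0,0,0,6,50,0,0,0,6,50,0,0,0,6]}}

```text
clock: 26.2
position: [0.4788, -0.127, 0.1779]
tool_rot: [-1.571, -0.001, -0.154]
force: [-1.7, -0.4, 8.8]
grip_width: 0.054
```

Request:
{"op": "drive_tool", "data": {"steps": [50,0,0,0,6,50,0,0,0,6,50,0,0,0,6,50,0,0,0,6,50,0,0,0,6]}}

```text
clock: 26.62
position: [0.4789, -0.1269, 0.1778]
tool_rot: [-1.572, -0.001, 0.369]
force: [0.4, 0.2, 6.8]
grip_width: 0.0538
```

Request:
{"op": "drive_tool", "data": {"steps": [50,0,0,0,6,50,0,0,0,6,50,0,0,0,6,50,0,0,0,6,50,0,0,0,6]}}

```text
clock: 27.03
position: [0.4791, -0.1269, 0.1779]
tool_rot: [-1.572, -0.001, 0.893]
force: [1.1, 0.9, 6.7]
grip_width: 0.0541
```

Request:
{"op": "drive_tool", "data": {"steps": [50,0,0,0,6,50,0,0,0,6,50,0,0,0,6,50,0,0,0,6,50,0,0,0,6]}}

```text
clock: 27.45
position: [0.4791, -0.1267, 0.1779]
tool_rot: [-1.573, -0.0, 1.417]
force: [1.3, 1.3, 6.2]
grip_width: 0.0539
```

Request:
{"op": "drive_tool", "data": {"steps": [50,0,0,0,6,50,0,0,0,6,50,0,0,0,6,50,0,0,0,6,50,0,0,0,6]}}

```text
clock: 27.87
position: [0.4791, -0.1266, 0.1779]
tool_rot: [-1.572, 0.001, 1.94]
force: [0.5, 2.1, 6.0]
grip_width: 0.0538
```

Request:
{"op": "drive_tool", "data": {"steps": [50,0,0,0,4,50,0,0,0,2,50,0,0,0,0,50,0,0,0,0,50,0,0,0,0]}}

```text
clock: 28.28
position: [0.479, -0.1266, 0.1778]
tool_rot: [-1.572, 0.001, 2.04]
force: [-0.1, 1.6, 7.0]
grip_width: 0.0536
```

```bash
python3 -c "
from h import *;st('z.png')
a=cv2.imread('pics/z.png');b=grab('side')['frame'][:,:,::-1];t=grab('top')['frame'][:,:,::-1]
cv2.imwrite('pics/z2.png',np.vstack([cv2.resize(a,(400,300)),cv2.resize(t,(400,300))]))
cv2.imwrite('pics/z3.png',cv2.hconcat([cv2.vconcat([cv2.resize(a,(400,300)),cv2.resize(t,(400,300))]),cv2.vconcat([cv2.resize(b,(400,300)),np.zeros((300,400,3),np.uint8)])]))"
```

```text
{'clock': 28.283, 'qpos': [0.815, 0.552, -0.909, 1.97, 0.561, 0.89, 1.65], 'position': [0.479, -0.127, 0.178], 'tool_rot': [-1.572, 0.001, 2.04], 'force': [-0.08, 1.551, 7.027], 'moment': [0.315, -0.154, 0.092], 'grip_width': 0.054}
(array([ 0.4787, -0.1262]), 66.68321228027344, 270, np.float64(0.25751183541926304), array([0.00338012, 0.00160237]))
```

View pics/z3.png

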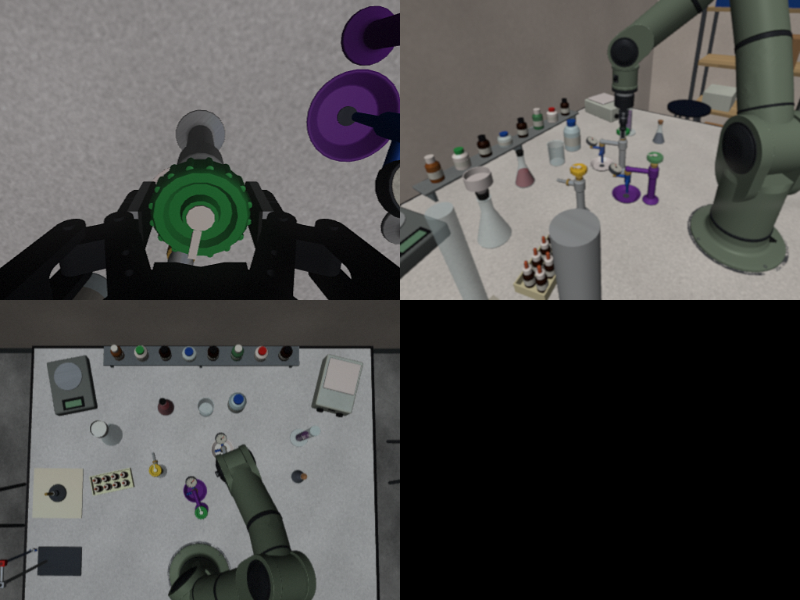

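The mark is back along the outlet arm (wrist panel: (200,215) to (193,255)), the bystanders stand where they were, and the grip holds. Tool angles sum to 4.092+4.188+4.293 = 12.573 rad. Handing in.

```bash
python3 -c "
from h import *;print(workorder.job_done())"
```

```text
the job is handed in; nothing more can be done
None
```

I turned the green wheel clockwise from about 2.85 rad open to its stop. I then backed it off two turns in three gripped strokes and handed the job in at about 28.4 s with the gripper still holding it. The hand-in gave no verdict.

- **At the stop:** the tool turned about 0.28 rad further while the index mark stayed still and lay along the outlet arm. It was held there for over 1 s.
- **Two turns open:** the tool angles of the three strokes add up to 12.573 rad (target 12.57). The index mark finished at 0.26 rad. At the stop it read 0.23 to 0.285 depending on the camera view, so the mark confirms the angle only to within about 0.05 rad.
- **Grip:** the commanded force is 80 N, with the fingers at 54 mm and the grasp point within about 1 mm of the wheel's axis. I had no direct reading of the finger force on the wheel.
- **Bystanders and gas valve:** by eye in the last top and side pictures, nothing had moved and the yellow wheel was untouched. I did not measure the bystanders' positions.
- **A check that failed:** a straight-line fit to the index mark gave 0.03 rad where the usual method gave 0.285. I think the wheel's white hub spoiled the fit, so I dropped it.

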